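# Park the sprung plunger and load the specimen plate under the lip

## Task

Load the specimen plate into the pocket of the white light stand. First pull the stand's sprung plunger back by its slanted black knob and turn it clockwise until it drops into its rest notch, so that it stays back by itself when let go; then tuck the plate's far edge under the aluminium lip and lower its near edge until the plate lies flat on the pocket floor. Leave the plunger parked, and do not push the other things on the table about.

Things in the scene. Friction and masses are not known exactly. Their poses are not given: they have to be found in the camera images.
- pocket (a point): Centre of the pocket's floor (round lamp window) in the fixed white light stand, 40 mm above the table. z up, x to the lip at the far end, -x to the plunger at the near end. Pocket: 103 mm (x) by 89 mm (y), plain side rails and two near stops 7 mm high, 20 to 45 mm off the middle line. Deck ends at x = -57 and 61; a foot 14 mm high reaches back to x = -117.
- lip (a point): Middle of the lower edge of the aluminium lip at the pocket's far end; same axes as the pocket's. It is 45 mm from the pocket's centre, its underside 10.5 mm above the floor, it is 4 mm thick, spans the whole width and overhangs the pocket by 6.5 mm; behind it is the pocket's end wall.
- nose (a point): Centre of the round tip (10 mm across) of the plunger. With the plunger out it stands at the pocket's near edge, on its middle line, 51.5 mm from its centre and 12 mm above the floor, and the plate cannot go down past it; knob_grip lies 84 mm up the axis from it. Parked, it is 4 mm clear of a seated plate's edge.
- knob_grip (a point): Point on the plunger's axis inside its round black knob, a good point to grip. z: the axis, out of the knob's free end, 40 degrees from upright, leaning to the pocket's -x side. Knob 26 mm across, from 18 mm below this point to 8 mm above it along the axis. It moves along and turns about this axis; x and y turn with it.
- collar_top (a point): Centre of the flat top of the fixed steel and brass collar (50 mm across) under the knob; z is the plunger's axis as above. It lies 23 mm below knob_grip when the plunger is out. A lug under the knob starts in a slot in this collar, 15 mm deep; elsewhere on the brass part, its red floor 3 mm below the top, is the rest notch.
- pin (a joint): How far the plunger is pulled back along its axis, m: 0 out, 0.018 hard stop. A spring drives it out: 6 N at 0, 12.5 N at 0.015, 14 N at 0.018. Below 0.015 the lug is in its slot and it cannot turn; beyond that it can be turned over the collar's flat top. In the rest notch it reads 0.012 (parked). Let go with the lug on the flat top it reads 0.015, which is not parked.
- knob (a joint): Turn of the knob, rad: 0 in the slot, growing clockwise looking at the knob's free end, end of travel 1.6. The rest notch lies somewhere from 0.87 to 1.40, different each time; the lug drops in only within about 0.05 of it. Turned with the lug resting on the collar's top, the notch is felt as the top ceasing to carry the spring, whose push then comes onto the hand. The knob turns easily.
- plate: Loose dark steel specimen plate, 100 (x) by 84 (y) by 5 mm, 0.14 to 0.28 kg, flat on the table, its +x edge turned roughly the way of the lip (yaw within 0.7 rad). Origin: centre of its underside; z up. On its middle a blue grip fin, 30 (x) by 12 mm (y), top 29 mm above the underside. A glass slide lies on the +x half; that edge goes under the lip.
- objective: Bystander, to be left alone: a steel microscope objective, 28 mm across, 40 mm tall, upright. Origin: centre of its underside.
- dropper: Bystander, to be left alone: an amber dropper bottle, 32 mm across, 70 mm tall. Origin: centre of its underside.
- beaker: Bystander, to be left alone: a glass beaker, 64 mm across, 85 mm tall. Origin: centre of its underside.
- petri: Bystander, to be left alone: a glass dish, 84 mm across, 16 mm tall. Origin: centre of its underside.
- slidebox: Bystander, to be left alone: a green slide box, 85 x 100 x 35 mm. Origin: centre of its underside.
- jar: Bystander, to be left alone: a green glass jar with a red lid, 56 mm across, 75 mm tall. Origin: centre of its underside.
- eraser: Bystander, to be left alone: a black rubber block, 50 x 22 x 12 mm. Origin: centre of its underside.
Things that resemble listed ones, but are neither listed nor needed, are in the scene too. Of the things that look like the plate, take the one that is farthest from the robot's base at the start.

How it is judged:
By the outcome, as a careful person would: the job done as asked, in the order asked, and still so for the second after the job is handed in, with the robot touching nothing.
It also fails if it takes over 72 s, if anything falls off the work surface, if the arm or the gripper's body presses on something with over 40 N, if the wrist force passes 120 N, or if a joint passes its speed limit or range.

## Robot

A 6-joint arm with a two-finger parallel gripper is mounted at the origin on the work surface. World frame = base frame: x ahead of the robot, y to its left, z up, the work surface at z = 0. Lengths are in m, angles in rad, forces in N, time in s.
With the tool pointing down it reaches from about 0.25 to 0.725 m from the base axis. Payload 4 kg.
Tool frame: the origin (TCP) lies midway between the tips of the shut fingers; the grasp point (between the pads) lies 19 mm behind it (bot.grip_point_offset is the distance from the TCP to the grasp point, in m); z points along the fingers, y is the line along which they close (so a half turn about z gives the same grasp; the last joint's range is limited). The gripper opens to 85 mm and grips with 20 to 120 N. Pads are 22 mm wide; open, the fingers measure 114 mm over their backs; the gripper's body (76 mm by 85 mm) begins 54 mm behind the grasp point. The pads swing forward as they close: fully open they stand 13 mm farther back than shut.
Start: joints at [1.198, 0.241, 0.005, 1.335, 0, 1.571], TCP at [0.182, 0.466, 0.231] pointing down, gripper open.
Joint ranges: [-2.72, 2.72], [-1.05, 1.87], [-1.09, 1.28], [-1.99, 2.15], [-1.42, 1.44], [-3.14, 3.14]. Speed limits (rad/s): [2.79, 2.79, 3.14, 3.14, 3.14, 3.14].

## Interface

Orientations are given as a unit quaternion [x, y, z, w].
In Python, from workcell import bot gives the robot as it stands.
- The arm moves only by the tool step_arm, never from a script. Its argument "targets" is text: rows parted by semicolons, each of 7 numbers parted by spaces: the opening, from -1 (shut) to 1 (fully open), so that 0 is half open, then the shift along the world's x, y, z normalised to -1 to 1, where 1 is 0.5 m, then the turn, a rotation vector about the world's x, y, z normalised to -1 to 1, where 1 is pi/4 rad. In form: gripper x y z wx wy wz; .... A call has 1 to 10 rows; each row is the pose to reach, as a shift and turn from the pose commanded when the call began; what a row does not reach only later rows make up. A row lasts 1/12 s, in which the tool goes at most 41.7 mm and 7.16 degrees, less where a joint would pass 70% of its speed; a pose out of reach is approached as far as the arm can. A call with a number of a shift or a turn outside -1 to 1 is refused whole. A call with a gripper value outside its range is refused whole. The fingers move at their own pace and stop on an object; the grip force is fixed at half the most. Time passes only in rows, so rows that repeat a pose let the fingers close. It gives the time, the measured TCP pose, the force, the opening and the grip force at its end, in the units of the state.
- bot.get_obs(): the state, without advancing time (a new reading comes with each control period).
- bot.camera(name): name is "side" or "top"; returns the picture (400x640x3 uint8, red, green, blue); there is no depth.
- bot.camera_info(name): a dict with "vertical_fov" (degrees; the focal length in pixels is half the picture's height over the tangent of half this angle, whatever the lens; pixels are square), "cx", "cy" (the principal point, pixels), "pose" (4x4, takes a point from camera to world coordinates). Camera axes: x right, y up, looking along -z (the intrinsics and any distortion apply to the point x, -y, -z); pixel columns grow to the right and rows downward; lengths in m; the calibration is good to about 2 mm. A picture is of the moment at which its call begins. camera_info takes no time and is no camera call.
- bot.job_done(): hands the job in; it is judged then, once.
The state is a dict: "clock": time; "joint_pos": joint angles; "joint_vel": joint speeds; "tau": joint torques, N m; "eef_pos": TCP position; "tool_rot": TCP orientation; "ft_force": force on the tool from outside, world axes, zero at the start; "ft_torque": the same for the moment, N m; "grip_width": finger opening in m; "grasp_force": force on a finger pad.
Only numpy, scipy, OpenCV 4.12 (cv2) and the standard library are available. Lean on these libraries where they do the work, as an engineer would, in place of code of your own. Each camera call takes 0.05 s, during which the arm holds its last target. There are 200 camera calls.

## Working session

There is one attempt and no reset: what is moved stays moved. The work goes in short steps, Python scripts to look and compute and a tool call to move; the robot and the scene stay as the last step left them, time stands still between calls to the robot, and variables do not carry over. Pictures are saved under pics/ and viewed, at most 10 in all, crops included, and the job is handed in when it is done.

Besides the shell and the picture viewer there is one more tool, called after "Emit:" in YAML: its name, and indented under it one key for each argument. step_arm: Moves the arm, as the interface text tells. Scaled input: -1 to 1 covers 0.5 m each way for a shift and pi/4 rad each way for a turn. Its arguments: {"type":"object","properties":{"targets":{"type":"string"}},"required":["targets"]}

```bash
mkdir -p pics; ls
python3 - <<'E'
from workcell import bot
import cv2
for n in("top","side"):
    i=bot.camera_info(n);print(n,i)
    cv2.imwrite(f"pics/{n}0.png",bot.camera(n)[:,:,::-1])
o=bot.get_obs();print(o, bot.grip_point_offset)
E
```

```text
pics
top {'vertical_fov': 55.90290676991007, 'cx': 315.4291378440531, 'cy': 197.03106621425957, 'pose': array([[-0.02972891,  0.99157025, -0.12611353,  0.42720821],
       [-0.99947355, -0.03112888, -0.00914426,  0.01359815],
       [-0.01299295,  0.12577529,  0.99197367,  1.08293   ],
       [ 0.        ,  0.        ,  0.        ,  1.        ]])}
side {'vertical_fov': 57.22201103719371, 'cx': 321.63231230143805, 'cy': 193.5979414180765, 'pose': array([[-0.99282019,  0.08357629, -0.08557497,  0.46349513],
       [-0.11960384, -0.70396113,  0.70009545,  0.76137906],
       [-0.00173008,  0.705304  ,  0.70890287,  0.84785807],
       [ 0.        ,  0.        ,  0.        ,  1.        ]])}
{'clock': 0.1, 'joint_pos': array([ 1.19800388e+00,  2.41342085e-01,  3.89298932e-03,  1.33522271e+00,
       -1.89022475e-06,  1.57079455e+00]), 'joint_vel': array([-0.00022653, -0.00241607,  0.00116557, -0.00168825,  0.00080378,
        0.00048695]), 'tau': array([-3.06597522e-04, -3.73137546e+01,  2.53010005e+01,  1.08716244e-02,
        1.96086194e-05, -4.40482722e-06]), 'eef_pos': array([0.18190593, 0.46513677, 0.23051276]), 'tool_rot': array([ 1.85317796e-01,  9.82678195e-01, -9.21670725e-04, -1.72852660e-04]), 'ft_force': array([ 0.91180992, -0.96904767, -0.52122115]), 'ft_torque': array([ 0.04479806, -0.00559493,  0.03729371]), 'grasp_force': 0.0, 'grip_width': 0.08500425681034905} 0.0187
```

View pics/top0.png

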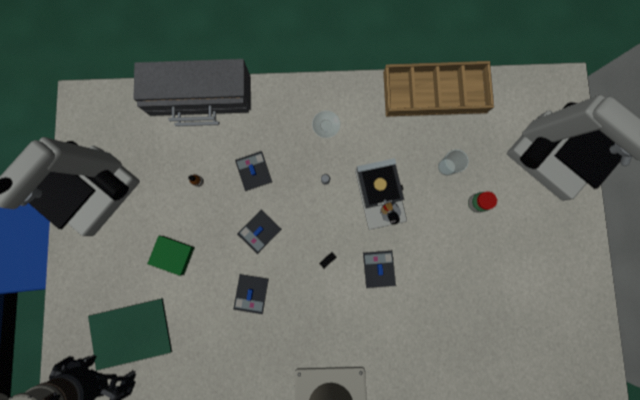

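View pics/side0.png

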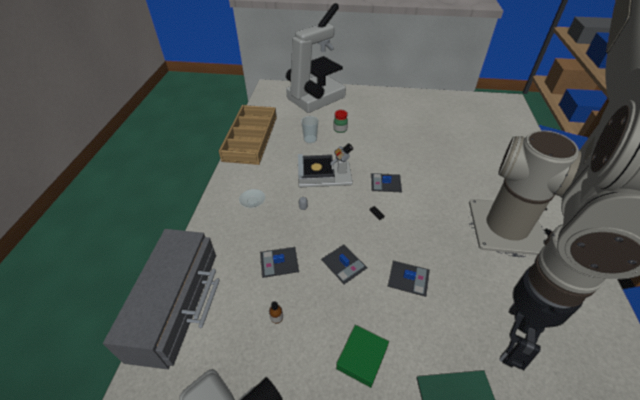

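The top view shows four plates at pixels (253,170), (259,231), (250,294) and (380,269). The stand is at about (382,190) with its lip up the image (+x) and its knob at (392,215). The base is at the bottom, so the farthest plate is the one at (253,170), with its slide edge facing up. Next I'll zoom in.

Run:
```python
import cv2,numpy as np
t=cv2.imread("pics/top0.png");s=cv2.imread("pics/side0.png")
def c(im,x,y,w,h,k): return cv2.convertScaleAbs(cv2.resize(im[y:y+h,x:x+w],None,fx=k,fy=k,interpolation=cv2.INTER_CUBIC),alpha=1.5)
# top stand x350..416,y155..235 k=6 (396x480)
a=c(t,350,155,66,50*2,6); b=c(s,290,135,66,60,6); p=c(t,228,140,50,40,8)
M=np.zeros((600,800,3),np.uint8); M[:600,:396]=a; M[:360,400:796]=b; q=c(t,230,145,66,40,6); M[360:600,400:796]=q
cv2.imwrite("pics/m0.png",M)
```

```text
(no output)
```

View pics/m0.png

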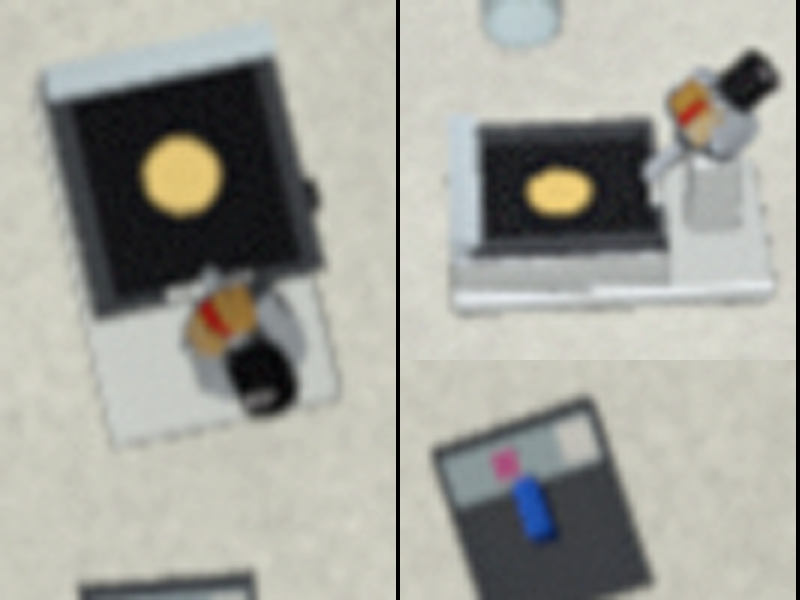

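The crops show the window centre at zoomed (182,174) in the top view and (560,193) in the side view, with the lip at +x. The red notch floor lies on the brass, on the +y side. I'll fit the poses now.

```bash
cat > h.py <<'E'
import numpy as np,cv2
from scipy.optimize import least_squares
from scipy.spatial.transform import Rotation as R
from workcell import bot
def proj(n,P):
    i=bot.camera_info(n);T=i["pose"];f=200/np.tan(np.radians(i["vertical_fov"]/2))
    q=(np.atleast_2d(P)-T[:3,3])@T[:3,:3]
    return np.c_[i["cx"]+f*q[:,0]/-q[:,2], i["cy"]-f*q[:,1]/-q[:,2]]
def ray(n,uv,z):
    i=bot.camera_info(n);T=i["pose"];f=200/np.tan(np.radians(i["vertical_fov"]/2))
    d=T[:3,:3]@np.array([(uv[0]-i["cx"])/f,-(uv[1]-i["cy"])/f,-1]);o=T[:3,3]
    return o+d*(z-o[2])/d[2]
def cen(mask):
    m=cv2.moments(mask.astype(np.uint8),True);return np.array([m["m10"],m["m01"]])/m["m00"],m["m00"]
def box(im,x0,x1,y0,y1):
    m=np.zeros(im.shape[:2],bool);m[y0:y1,x0:x1]=1;return m
E
python3 - <<'E'
from h import *
ims={n:cv2.imread(f"pics/{n}0.png").astype(int) for n in("top","side")}
B={"top":(365,395,170,200),"side":(300,335,155,180)}
F={"top":(238,270,155,190),"side":(260,300,245,278)}
for n in ims:
    b,g,r=np.moveaxis(ims[n],2,0)
    y,a=cen((r>b+60)&(r>120)&(g>90)&box(r,*B[n])); print(n,"window",y,a,ray(n,y,.04))
    y,a=cen((b>r+40)&(b>g+25)&box(r,*F[n])); print(n,"fin",y,a,ray(n,y,.029),ray(n,y,.020))
def zt(u,v):return [350+(u+.5)/6-.5,155+(v+.5)/6-.5]
P={k:ray("top",zt(*uv),z) for k,uv,z in [("lipL",(50,100),.0545),("lipR",(275,57),.0545),("footL",(115,445),.014),("footR",(340,398),.014),("win",(182,174),.04),("knobend",(268,390),.12)]}
for k,v in P.items():print(k,v)
for a,b in(("lipL","lipR"),("footL","footR")):
    d=P[a]-P[b];print(np.degrees(np.arctan2(-d[0],d[1])),np.linalg.norm(d),(P[a]+P[b])/2)
def pt(u,v):return [230+(u-400+.5)/6-.5,145+(v-360+.5)/6-.5]
A=[ray("top",pt(*c),.005) for c in((433,450),(592,398),(652,585))]
print(A,np.linalg.norm(A[0]-A[1]),np.linalg.norm(A[2]-A[1]),(A[0]+A[2])/2)
d=A[0]-A[1];print(np.degrees(np.arctan2(-d[0],d[1])));d=A[1]-A[2];print(np.degrees(np.arctan2(d[1],d[0])))
E
```

```text
top window [379.89361702 183.77659574] 94.0 [ 0.59147908 -0.15804225  0.04      ]
top fin [251.72916667 169.33333333] 48.0 [0.64648189 0.20252609 0.029     ] [0.64835437 0.20413943 0.02      ]
side window [316.  166.5] 46.0 [ 0.59511724 -0.16153345  0.04      ]
side fin [278.42696629 258.14606742] 89.0 [0.64818739 0.20875755 0.029     ] [0.65021733 0.20268374 0.02      ]
lipL [ 0.62623061 -0.09672848  0.0545    ]
lipR [ 0.64307102 -0.20142771  0.0545    ]
footL [ 0.46814283 -0.12435866  0.014     ]
footR [ 0.48700527 -0.23119776  0.014     ]
win [ 0.5920235  -0.15813452  0.04      ]
knobend [ 0.48540122 -0.17664412  0.12      ]
9.13751469368822 0.10604493933220105 [ 0.63465081 -0.1490781   0.0545    ]
10.012392055795077 0.1084914040360271 [ 0.47757405 -0.17777821  0.014     ]
[array([0.68211104, 0.25541142, 0.005     ]), array([0.70553078, 0.17740018, 0.005     ]), array([0.61194934, 0.14942471, 0.005     ])] 0.08145082873577301 0.09767350142237839 [0.64703019 0.20241806 0.005     ]
16.710273008418994
16.643643863716044
```

```bash
cat >> h.py <<'E'
yaw=np.radians(10.); pk=np.array([.5933,-.1598,.04]); Rs=R.from_euler('z',yaw)
def W(*p): return pk+Rs.apply(np.array(p,float))      # pocket -> world, metres
ax=Rs.apply([-np.sin(np.radians(40)),0,np.cos(np.radians(40))])
kg=W(-.0515-.084*np.sin(np.radians(40)),0,.012+.084*np.cos(np.radians(40)))
h=Rs.apply([0,1,0])
def frame(z,y): return R.from_matrix(np.c_[np.cross(y,z),y,z])
Rk=frame(-ax,h)                                         # knob grasp
def delta(pos,rot,o=None):
    o=o or bot.get_obs()
    d=(np.asarray(pos)-o["eef_pos"])/.5; w=(rot*R.from_quat(o["tool_rot"]).inv()).as_rotvec()/(np.pi/4)
    return np.round(np.r_[d,w],4)
def st():
    o=bot.get_obs();print("t",o["clock"].__round__(2),"q",o["joint_pos"].round(3),"p",o["eef_pos"].round(4),"rot",o["tool_rot"].round(4),"F",o["ft_force"].round(1),"T",o["ft_torque"].round(2),"w",round(o["grip_width"],4),"g",round(o["grasp_force"],1))
E
python3 - <<'E'
from h import *
kend=kg+.008*ax
print("kg",kg,"end",kend,proj("top",kend),proj("side",kend),"seen top",(350+268.5/6-.5,155+388/6-.5),"side",(351.2,146.3))
for n,z in(("foot L",W(-.117,.054,-.026)),("foot R",W(-.117,-.054,-.026)),("win",pk)):
    print(n,proj("top",z),proj("side",z))
tcp=kg+ax*(.06)-.0187*ax   # 60 mm above
print("pre",tcp,delta(tcp,Rk), "ax",ax)
E
```

```text
kg [ 0.48940853 -0.17811887  0.11634773] end [ 0.48434436 -0.17901182  0.12247609] [[395.39537073 219.90551944]] [[350.67772761 146.10162654]] seen top (394.25, 219.16666666666669) side (351.2, 146.3)
foot L [[369.65448863 228.52435076]] [[352.60949242 182.22126175]]
foot R [[406.98396447 220.73517691]] [[349.10513663 161.15794747]]
win [[380.48949025 183.11398438]] [[316.4702412  166.87926903]]
pre [ 0.46326472 -0.18272873  0.14798537] [ 0.5627 -1.2957 -0.1651 -0.0867 -0.8955  0.6689] ax [-0.63302222 -0.1116189   0.76604444]
```

Emit:
step_arm:
  targets: "1 0.28 -0.65 0 -0.0434 -0.4478 0.3345; 1 0.28 -0.65 0 -0.0434 -0.4478 0.3345; 1 0.28 -0.65 0 -0.0434 -0.4478 0.3345; 1 0.28 -0.65 0 -0.0434 -0.4478 0.3345; 1 0.28 -0.65 0 -0.0434 -0.4478 0.3345; 1 0.28 -0.65 0 -0.0434 -0.4478 0.3345; 1 0.28 -0.65 0 -0.0434 -0.4478 0.3345; 1 0.28 -0.65 0 -0.0434 -0.4478 0.3345; 1 0.28 -0.65 0 -0.0434 -0.4478 0.3345; 1 0.28 -0.65 0 -0.0434 -0.4478 0.3345"

```text
clock: 0.93
eef_pos: [0.3225, 0.1367, 0.2311]
tool_rot: [0.057, 0.983, 0.015, 0.175]
ft_force: [0.5, -0.4, -0.1]
grip_width: 0.0855
grasp_force: 0.0
```

Emit:
step_arm:
  targets: "1 0.28 -0.645 -0.15 -0.0434 -0.4478 0.3345; 1 0.28 -0.645 -0.15 -0.0434 -0.4478 0.3345; 1 0.28 -0.645 -0.15 -0.0434 -0.4478 0.3345; 1 0.28 -0.645 -0.15 -0.0434 -0.4478 0.3345; 1 0.28 -0.645 -0.15 -0.0434 -0.4478 0.3345; 1 0.28 -0.645 -0.15 -0.0434 -0.4478 0.3345; 1 0.28 -0.645 -0.15 -0.0434 -0.4478 0.3345; 1 0.28 -0.645 -0.15 -0.0434 -0.4478 0.3345; 1 0.28 -0.645 -0.15 -0.0434 -0.4478 0.3345; 1 0.28 -0.645 -0.15 -0.0434 -0.4478 0.3345"

```text
clock: 1.77
eef_pos: [0.4626, -0.1842, 0.1553]
tool_rot: [-0.081, 0.936, 0.031, 0.341]
ft_force: [1.1, 0.1, 0.6]
grip_width: 0.0854
grasp_force: 0.0
```

Run:
```python
from h import *
st(); tcp=kg+ax*(.06)-.0187*ax
print("pre",tcp,delta(tcp,Rk))
```

```text
t 1.77 q [-0.679  0.008 -0.73   0.331  0.507 -0.72 ] p [ 0.4626 -0.1842  0.1553] rot [-0.0814  0.9362  0.0309  0.3405] F [1.1 0.1 0.6] T [-0.09  0.53  0.03] w 0.0854 g 0.0
pre [ 0.46326472 -0.18272873  0.14798537] [ 0.0014  0.003  -0.0147 -0.0029 -0.0008  0.0003]
```

Run:
```python
from h import *
print(delta(kg-.0172*ax,Rk))
```

```text
[ 0.0754  0.016  -0.1043 -0.0029 -0.0008  0.0003]
```

Emit:
step_arm:
  targets: "1 0.02 0.006 -0.04 -0.0029 0 0; 1 0.04 0.01 -0.07 -0.0029 0 0; 1 0.06 0.013 -0.09 -0.0029 0 0; 1 0.0754 0.016 -0.1043 -0.0029 -0.0008 0; 1 0.0754 0.016 -0.1043 -0.0029 -0.0008 0; 1 0.0754 0.016 -0.1043 -0.0029 -0.0008 0"

```text
clock: 2.27
eef_pos: [0.4996, -0.1727, 0.1031]
tool_rot: [-0.083, 0.936, 0.031, 0.34]
ft_force: [0.1, -0.0, -0.1]
grip_width: 0.0857
grasp_force: 0.0
```

Run:
```python
from h import *
st();print(delta(kg-.0172*ax,Rk))
ims={n:bot.camera(n)[:,:,::-1].copy() for n in("top","side")}
for n in ims: cv2.imwrite(f"pics/{n}1.png",ims[n])
def c(im,x,y,w,hh,k): return cv2.convertScaleAbs(cv2.resize(im[y:y+hh,x:x+w],None,fx=k,fy=k,interpolation=cv2.INTER_CUBIC),alpha=1.5)
cv2.imwrite("pics/m1.png",np.hstack([c(ims["top"],360,180,66,75,6),c(ims["side"],320,105,66,75,6)]))
```

```text
t 2.27 q [-0.592  0.151 -0.765  0.115  0.463 -0.639] p [ 0.4996 -0.1727  0.1031] rot [-0.0831  0.9363  0.0307  0.3398] F [ 0.1 -0.  -0.1] T [-0.11  0.58  0.03] w 0.0857 g 0.0
[ 0.0014 -0.0071  0.0002 -0.001  -0.0023 -0.0037]
```

View pics/m1.png

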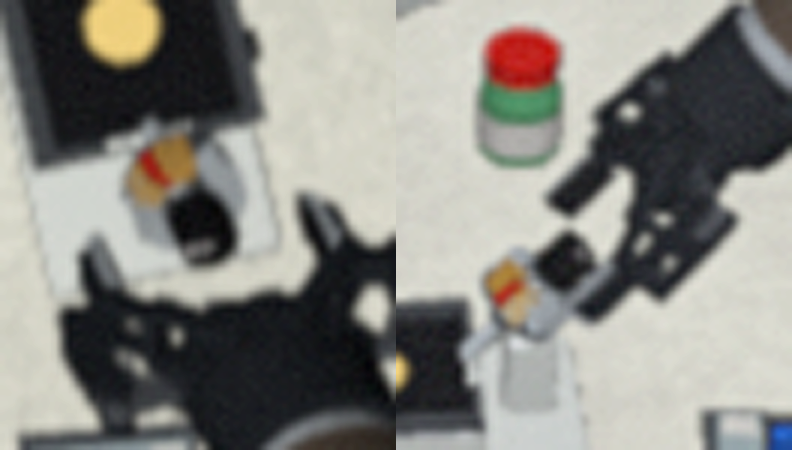

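Emit:
step_arm:
  targets: "1 0.001 -0.007 0 0 0 0; -1 0.001 -0.007 0 0 0 0; -1 0.001 -0.007 0 0 0 0; -1 0.001 -0.007 0 0 0 0; -1 0.001 -0.007 0 0 0 0; -1 0.001 -0.007 0 0 0 0; -1 0.001 -0.007 0 0 0 0; -1 0.001 -0.007 0 0 0 0; -1 0.001 -0.007 0 0 0 0; -1 0.001 -0.007 0 0 0 0"

```text
clock: 3.2
eef_pos: [0.4997, -0.1754, 0.1044]
tool_rot: [-0.083, 0.936, 0.032, 0.341]
ft_force: [-7.4, 4.5, 8.4]
grip_width: 0.0242
grasp_force: 58.2
```

Run:
```python
from h import *
st();print(delta(kg-.0172*ax,Rk)); o=bot.get_obs(); print("F in tool",R.from_quat(o["tool_rot"]).inv().apply(o["ft_force"]))
```

```text
t 3.2 q [-0.601  0.152 -0.76   0.12   0.471 -0.646] p [ 0.4997 -0.1754  0.1044] rot [-0.0831  0.9358  0.0316  0.3412] F [-7.4  4.5  8.4] T [0.73 0.6  0.67] w 0.0242 g 58.2
[ 0.0012 -0.0016 -0.0025 -0.0033  0.0012 -0.0046]
F in tool [ -0.4477097    5.7695007  -10.63172937]
```

Emit:
step_arm:
  targets: "-1 -0.006 -0.001 0.0073 0 0 0; -1 -0.012 -0.0021 0.0146 0 0 0; -1 -0.018 -0.0032 0.0219 0 0 0; -1 -0.0228 -0.004 0.0276 0 0 0; -1 -0.0228 -0.004 0.0276 0 0 0; -1 -0.0228 -0.004 0.0276 0 0 0"

```text
clock: 3.7
eef_pos: [0.4889, -0.1773, 0.1173]
tool_rot: [-0.084, 0.936, 0.032, 0.341]
ft_force: [9.7, 5.1, -7.9]
grip_width: 0.0237
grasp_force: 59.7
```

```bash
cat >> h.py <<'E'
p0=np.array([.4997,-.1754,.1044])
def rep():
    st();o=bot.get_obs();r=R.from_quat(o["tool_rot"]);d=o["eef_pos"]-p0
    yt=r.as_matrix()[:,1]; x=np.cross(h,-ax)
    print("axial mm",1e3*d@ax,"lat",(1e3*(d-ax*(d@ax))).round(2),"turn",round(np.arctan2(yt@-x,yt@h),3),"Faxial",(o["ft_force"]@ax).round(2),"Flat",(o["ft_force"]-ax*(o["ft_force"]@ax)).round(1),"Tax",(o["ft_torque"]@ax).round(3))
E
python3 -c "
from h import *
rep()"
```

```text
t 3.7 q [-0.621  0.112 -0.757  0.174  0.481 -0.667] p [ 0.4889 -0.1773  0.1173] rot [-0.0836  0.9359  0.0317  0.3408] F [ 9.7  5.1 -7.9] T [0.44 0.16 0.31] w 0.0237 g 59.7
axial mm 16.909447961387034 lat [-0.09 -0.01 -0.08] turn -0.002 Faxial -12.78 Flat [1.6 3.6 1.9] Tax -0.056
```

Emit:
step_arm:
  targets: "-1 -0.001 -0.0002 0.0012 0 0 0; -1 -0.001 -0.0002 0.0012 0.0645 0.0114 -0.078; -1 -0.001 -0.0002 0.0012 0.129 0.0228 -0.156; -1 -0.001 -0.0002 0.0012 0.2259 0.0398 -0.2733; -1 -0.001 -0.0002 0.0012 0.323 0.057 -0.39; -1 -0.001 -0.0002 0.0012 0.4196 0.0739 -0.5075; -1 -0.001 -0.0002 0.0012 0.516 0.0912 -0.624; -1 -0.001 -0.0002 0.0012 0.6 0.106 -0.726; -1 -0.001 -0.0002 0.0012 0.645 0.114 -0.78; -1 -0.001 -0.0002 0.0012 0.645 0.114 -0.78"

```text
clock: 4.53
eef_pos: [0.4882, -0.1778, 0.1172]
tool_rot: [0.289, 0.894, 0.162, 0.301]
ft_force: [10.2, 2.8, -9.8]
grip_width: 0.0242
grasp_force: 59.6
```

```bash
python3 -c "
from h import *
rep()"
```

```text
t 4.53 q [-0.622  0.111 -0.756  0.177  0.48   0.134] p [ 0.4882 -0.1778  0.1172] rot [0.2887 0.8945 0.1615 0.3008] F [10.2  2.8 -9.8] T [0.07 0.48 0.16] w 0.0242 g 59.6
axial mm 17.40416137017484 lat [-0.52 -0.48 -0.5 ] turn 0.8 Faxial -14.3 Flat [1.2 1.2 1.2] Tax 0.021
```

Emit:
step_arm:
  targets: "-1 0.001 0.0002 -0.0013 0 0 0; -1 0.0025 0.0005 -0.003 0 0 0; -1 0.0025 0.0005 -0.003 0 0 0; -1 0.0025 0.0005 -0.003 0 0 0"

```text
clock: 4.87
eef_pos: [0.4894, -0.1776, 0.1157]
tool_rot: [0.288, 0.895, 0.161, 0.301]
ft_force: [9.3, 3.5, -8.9]
grip_width: 0.0243
grasp_force: 59.6
```

```bash
python3 -c "
from h import *
rep()"
```

```text
t 4.87 q [-0.62   0.116 -0.757  0.171  0.479  0.134] p [ 0.4894 -0.1776  0.1157] rot [0.2879 0.8947 0.1612 0.301 ] F [ 9.3  3.5 -8.9] T [0.09 0.44 0.14] w 0.0243 g 59.6
axial mm 15.433081850086099 lat [-0.51 -0.48 -0.49] turn 0.799 Faxial -13.15 Flat [1.  2.1 1.1] Tax -0.003
```

Emit:
step_arm:
  targets: "-1 0.0015 0.0003 -0.0019 0 0 0; -1 0.0015 0.0003 -0.0019 0 0 0; -1 0.0015 0.0003 -0.0019 0 0 0"

```text
clock: 5.12
eef_pos: [0.49, -0.1777, 0.1152]
tool_rot: [0.288, 0.895, 0.161, 0.301]
ft_force: [5.5, 3.8, -5.0]
grip_width: 0.024
grasp_force: 60.5
```

```bash
python3 -c "
from h import *
rep()"
```

```text
t 5.12 q [-0.619  0.118 -0.757  0.167  0.478  0.136] p [ 0.49   -0.1777  0.1152] rot [0.288  0.8946 0.1611 0.3013] F [ 5.5  3.8 -5. ] T [0.3  0.58 0.28] w 0.024 g 60.5
axial mm 14.669905045821599 lat [-0.41 -0.62 -0.43] turn 0.799 Faxial -7.75 Flat [0.6 2.9 0.9] Tax -0.04
```

Emit:
step_arm:
  targets: "-1 0.001 0.0002 -0.0012 0.016 0.0028 -0.02; -1 0.001 0.0002 -0.0012 0.032 0.0057 -0.039; -1 0.001 0.0002 -0.0012 0.0483 0.0085 -0.0585; -1 0.001 0.0002 -0.0012 0.0645 0.0114 -0.078; -1 0.001 0.0002 -0.0012 0.0645 0.0114 -0.078; -1 0.001 0.0002 -0.0012 0.0645 0.0114 -0.078"

```text
clock: 5.62
eef_pos: [0.4904, -0.1776, 0.1145]
tool_rot: [0.324, 0.882, 0.173, 0.294]
ft_force: [7.6, 3.4, -7.4]
grip_width: 0.0241
grasp_force: 60.0
```

```bash
python3 -c "
from h import *
rep()"
```

```text
t 5.62 q [-0.618  0.12  -0.757  0.165  0.477  0.217] p [ 0.4904 -0.1776  0.1145] rot [0.3239 0.8823 0.173  0.2944] F [ 7.6  3.4 -7.4] T [0.29 0.62 0.28] w 0.0241 g 60.0
axial mm 13.829946893799605 lat [-0.5  -0.66 -0.51] turn 0.879 Faxial -10.9 Flat [0.7 2.1 0.9] Tax -0.041
```

Emit:
step_arm:
  targets: "-1 0.0012 0.0002 -0.0015 0 0 0; -1 0.0025 0.0005 -0.0031 0 0 0; -1 0.0025 0.0005 -0.0031 0 0 0; -1 0.0025 0.0005 -0.0031 0 0 0"

```text
clock: 5.95
eef_pos: [0.4919, -0.1776, 0.1132]
tool_rot: [0.324, 0.882, 0.173, 0.295]
ft_force: [6.1, 4.4, -7.4]
grip_width: 0.0239
grasp_force: 60.1
```

```bash
python3 -c "
from h import *
rep()"
```

```text
t 5.95 q [-0.616  0.124 -0.757  0.158  0.476  0.22 ] p [ 0.4919 -0.1776  0.1132] rot [0.3239 0.8822 0.1729 0.2947] F [ 6.1  4.4 -7.4] T [0.24 0.63 0.23] w 0.0239 g 60.1
axial mm 11.957064365456581 lat [-0.27 -0.88 -0.35] turn 0.879 Faxial -10.08 Flat [-0.2  3.3  0.3] Tax -0.051
```

Emit:
step_arm:
  targets: "-1 0.0013 0.0002 -0.0015 0 0 0; -1 0.0013 0.0002 -0.0015 0 0 0; -1 0.0013 0.0002 -0.0015 0 0 0"

```text
clock: 6.2
eef_pos: [0.4922, -0.1777, 0.1129]
tool_rot: [0.324, 0.882, 0.173, 0.295]
ft_force: [-1.6, 4.6, 0.9]
grip_width: 0.0243
grasp_force: 61.5
```

```bash
python3 -c "
from h import *
rep()"
```

```text
t 6.2 q [-0.615  0.125 -0.758  0.156  0.475  0.221] p [ 0.4922 -0.1777  0.1129] rot [0.324  0.8821 0.1727 0.295 ] F [-1.6  4.6  0.9] T [0.62 0.94 0.57] w 0.0243 g 61.5
axial mm 11.499199564046783 lat [-0.24 -1.05 -0.35] turn 0.879 Faxial 1.17 Flat [-0.8  4.7 -0. ] Tax -0.064
```

Emit:
step_arm:
  targets: "1 0 0 0 0 0 0; 1 0 0 0 0 0 0; 1 0 0 0 0 0 0; 1 0 0 0 0 0 0; 1 -0.04 -0.007 0.048 0 0 0; 1 -0.0886 -0.0156 0.1073 0 0 0; 1 -0.12 -0.0156 0.18 0 0 0; 1 -0.12 -0.0156 0.25 0 0 0; 1 -0.12 -0.0156 0.25 0 0 0; 1 -0.12 -0.0156 0.25 0 0 0"

```text
clock: 7.03
eef_pos: [0.4341, -0.1883, 0.2418]
tool_rot: [0.323, 0.882, 0.17, 0.299]
ft_force: [-0.2, 0.0, -0.8]
grip_width: 0.085
grasp_force: 0.0
```

Run:
```python
from h import *
st()
ims={n:bot.camera(n)[:,:,::-1].copy() for n in("top","side")}
for n in ims: cv2.imwrite(f"pics/{n}2.png",ims[n])
def c(im,x,y,w,hh,k): return cv2.convertScaleAbs(cv2.resize(im[y:y+hh,x:x+w],None,fx=k,fy=k,interpolation=cv2.INTER_CUBIC),alpha=1.5)
cv2.imwrite("pics/m2.png",np.hstack([c(ims["top"],360,180,66,75,6),c(ims["side"],320,105,66,75,6)]))
P=np.array([.6485,.2045,.009]);Rp=frame(np.array([0,0,-1.]),R.from_euler('z',16.7,degrees=True).apply([0,1,0]))
print(delta(P+[0,0,.1],Rp))
```

```text
t 7.03 q [-0.742 -0.153 -0.609  0.635  0.535  0.094] p [ 0.4341 -0.1883  0.2418] rot [0.3231 0.8815 0.1702 0.2992] F [-0.2  0.  -0.8] T [-0.1   0.62 -0.04] w 0.085 g 0.0
[ 0.432   0.7818 -0.2574 -0.5759  0.7237  1.2141]
```

View pics/m2.png

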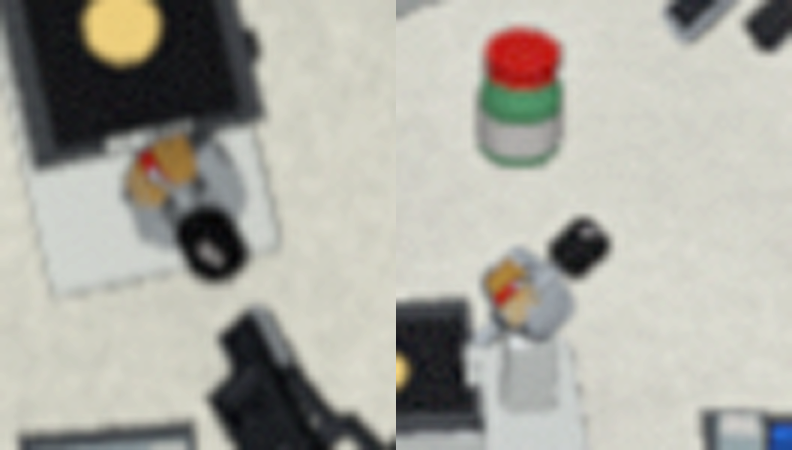

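The knob has risen and turned, and the lug now covers the red notch. Nothing is holding it, so it is parked. I'll go to the plate.

Emit:
step_arm:
  targets: "1 0.216 0.391 -0.05 -0.288 0.3618 0.607; 1 0.216 0.391 -0.05 -0.288 0.3618 0.607; 1 0.216 0.391 -0.05 -0.288 0.3618 0.607; 1 0.216 0.391 -0.05 -0.288 0.3618 0.607; 1 0.216 0.391 -0.05 -0.288 0.3618 0.607; 1 0.216 0.391 -0.05 -0.288 0.3618 0.607; 1 0.216 0.391 -0.05 -0.288 0.3618 0.607; 1 0.216 0.391 -0.05 -0.288 0.3618 0.607"

```text
clock: 7.8
eef_pos: [0.5398, 0.0107, 0.2101]
tool_rot: [0.092, 0.98, 0.09, 0.152]
ft_force: [0.2, -1.1, -0.8]
grip_width: 0.0856
grasp_force: 0.0
```

Emit:
step_arm:
  targets: "1 0.216 0.391 -0.1 -0.288 0.3618 0.607; 1 0.216 0.391 -0.1 -0.288 0.3618 0.607; 1 0.216 0.391 -0.1 -0.288 0.3618 0.607; 1 0.216 0.391 -0.1 -0.288 0.3618 0.607; 1 0.216 0.391 -0.1 -0.288 0.3618 0.607; 1 0.216 0.391 -0.2 -0.288 0.3618 0.607; 1 0.216 0.391 -0.2 -0.288 0.3618 0.607; 1 0.216 0.391 -0.2 -0.288 0.3618 0.607; 1 0.216 0.391 -0.2 -0.288 0.3618 0.607; 1 0.216 0.391 -0.2 -0.288 0.3618 0.607"

```text
clock: 8.63
eef_pos: [0.6487, 0.2026, 0.1142]
tool_rot: [-0.144, 0.99, 0.0, 0.0]
ft_force: [0.0, 0.5, 0.8]
grip_width: 0.0855
grasp_force: 0.0
```

```bash
cat >> h.py <<'E'
P=np.array([.6485,.2045,.009]);Rp=frame(np.array([0,0,-1.]),R.from_euler('z',16.7,degrees=True).apply([0,1,0]))
E
python3 - <<'E'
from h import *
st();print(delta(P+[0,0,.05],Rp))
ims={n:bot.camera(n)[:,:,::-1].copy() for n in("top","side")}
for n in ims: cv2.imwrite(f"pics/{n}3.png",ims[n])
def c(im,x,y,w,hh,k): return cv2.convertScaleAbs(cv2.resize(im[y:y+hh,x:x+w],None,fx=k,fy=k,interpolation=cv2.INTER_CUBIC),alpha=1.5)
cv2.imwrite("pics/m3.png",np.hstack([c(ims["top"],215,130,66,75,6),c(ims["side"],250,215,66,75,6)]))
E
```

```text
t 8.63 q [0.303 0.664 0.358 1.265 0.    0.013] p [0.6487 0.2026 0.1142] rot [-1.442e-01  9.895e-01  2.000e-04  2.000e-04] F [0.  0.5 0.8] T [ 0.04 -0.   -0.03] w 0.0855 g 0.0
[-0.0005  0.0038 -0.1104 -0.0005  0.0003  0.0026]
```

View pics/m3.png

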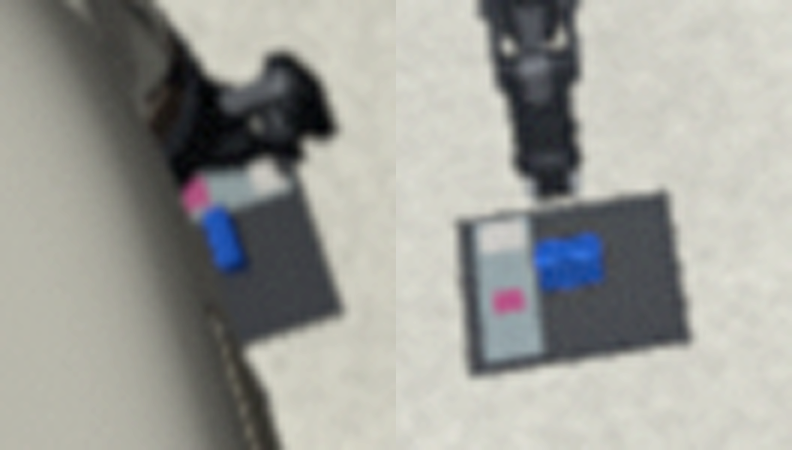

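Run:
```python
from h import *
c=[ray("side",(250+(u+.5)/6-.5,215+(v+.5)/6-.5),z) for u,v,z in((64,216,.005),(272,191,.005),(292,342,.003),(77,374,.003))]
c=np.array(c);print(c,c.mean(0)); d=c[0]-c[1]+c[3]-c[2];print(np.degrees(np.arctan2(d[1],d[0])));d=c[3]-c[0]+c[2]-c[1];print(np.degrees(np.arctan2(-d[0],d[1])))
print(delta([.6485,.2045,.009],Rp))
```

```text
[[0.70947635 0.17353859 0.005     ]
 [0.61521645 0.14776141 0.005     ]
 [0.5924783  0.22745221 0.003     ]
 [0.68414203 0.25497433 0.003     ]] [0.65032828 0.20093163 0.004     ]
15.996173774660312
16.61259204782035
[-0.0022  0.0029 -0.214  -0.0019  0.0044  0.0026]
```

Emit:
step_arm:
  targets: "1 -0.001 0 -0.08 0 0.004 0.003; 1 -0.001 0 -0.15 0 0.004 0.003; 1 -0.001 0 -0.2 0 0.004 0.003; 1 -0.001 0 -0.212 0 0.004 0.003; 1 -0.001 0 -0.212 0 0.004 0.003; 1 -0.001 0 -0.212 0 0.004 0.003"

```text
clock: 9.23
eef_pos: [0.6497, 0.2044, 0.0097]
tool_rot: [-0.146, 0.989, 0.001, 0.0]
ft_force: [0.2, 0.7, -0.0]
grip_width: 0.0856
grasp_force: 0.0
```

Emit:
step_arm:
  targets: "0 0 0 0 0 0 0; -0.3 0 0 0 0 0 0; -0.5 0 0 0 0 0 0; -0.6 0 0 0 0 0 0; -0.6 0 0 0 0 0 0"

```text
clock: 9.65
eef_pos: [0.6487, 0.2048, 0.008]
tool_rot: [-0.147, 0.989, 0.001, -0.001]
ft_force: [0.2, 0.9, 0.8]
grip_width: 0.0258
grasp_force: 0.0
```

```bash
python3 -c "
from h import *
st()"
```

```text
t 9.65 q [0.305 0.753 0.233 1.052 0.002 0.011] p [0.6487 0.2048 0.008 ] rot [-1.466e-01  9.892e-01  6.000e-04 -9.000e-04] F [0.2 0.9 0.8] T [0.03 0.   0.04] w 0.0258 g 0.0
```

Emit:
step_arm:
  targets: "-0.8 0 0 0.001 0 0 0; -1 0 0 0.001 0 0 0; -1 0 0 0.001 0 0 0; -1 0 0 0.001 0 0 0; -1 0 0 0.001 0 0 0; -1 0 0 0.001 0 0 0"

```text
clock: 10.15
eef_pos: [0.6485, 0.2048, 0.0081]
tool_rot: [-0.147, 0.989, 0.001, -0.001]
ft_force: [-0.7, -0.1, 4.4]
grip_width: 0.0104
grasp_force: 62.1
```

```bash
python3 -c "
from h import *
st()"
```

```text
t 10.15 q [0.305 0.753 0.233 1.053 0.002 0.011] p [0.6485 0.2048 0.0081] rot [-1.466e-01  9.892e-01  6.000e-04 -1.300e-03] F [-0.7 -0.1  4.4] T [ 0.03  0.15 -0.03] w 0.0104 g 62.1
```

```bash
cat >> h.py <<'E'
ey=np.array([0,1.,0])
Tp=frame(np.array([0,0,-1.]),ey)      # tool in plate frame
gx=-.0006                              # plate centre relative to TCP, plate x (m)
def place(fx,fz,th,fy=0.):             # far bottom edge in pocket frame, tilt deg -> TCP pose
    Rpl=Rs*R.from_euler('y',th,degrees=True)
    O=W(fx,fy,fz)-Rpl.apply([.05,0,0])
    return O+Rpl.apply([-gx,0,.0081]), Rpl*Tp
def where():                           # plate far/near bottom edges in pocket frame, from measured TCP
    o=bot.get_obs();Rpl=R.from_quat(o["tool_rot"])*Tp.inv();O=o["eef_pos"]-Rpl.apply([-gx,0,.0081])
    f=[1e3*Rs.inv().apply(O+Rpl.apply([s*.05,0,0])-pk) for s in(1,-1)]
    print("far",f[0].round(1),"near",f[1].round(1),"eul",(Rs.inv()*Rpl).as_euler('ZYX',degrees=True).round(2),"F pocket",Rs.inv().apply(o["ft_force"]).round(1))
E
python3 - <<'E'
from h import *
p,r=place(.030,.060,14);print(p,delta(p,r))
E
```

```text
[ 0.57756962 -0.16257369  0.11981034] [-0.1418 -0.7348  0.2234 -0.0736  0.2995 -0.1514]
```

Emit:
step_arm:
  targets: "-1 0 0 0.02 0 0 0; -1 0 0 0.06 0 0 0; -1 0 0 0.14 0 0 0; -1 0 0 0.22 0 0 0; -1 0 0 0.22 0 0 0; -1 0 0 0.22 0 0 0"

```text
clock: 10.65
eef_pos: [0.6505, 0.2051, 0.1215]
tool_rot: [-0.146, 0.989, 0.001, 0.002]
ft_force: [0.3, -0.6, -2.6]
grip_width: 0.011
grasp_force: 61.3
```

Run:
```python
from h import *
st();p,r=place(.030,.060,14);print(p,delta(p,r))
```

```text
t 10.65 q [3.050e-01 6.610e-01 3.730e-01 1.278e+00 1.000e-03 1.100e-02] p [0.6505 0.2051 0.1215] rot [-0.1464  0.9892  0.001   0.002 ] F [ 0.3 -0.6 -2.6] T [-0.04  0.05 -0.02] w 0.011 g 61.3
[ 0.57756962 -0.16257369  0.11981034] [-0.1458 -0.7354 -0.0034 -0.0752  0.3076 -0.151 ]
```

Emit:
step_arm:
  targets: "-1 0 -0.06 0.06 -0.01 0.03 -0.015; -1 -0.02 -0.13 0.06 -0.02 0.1 -0.05; -1 -0.04 -0.2 0.06 -0.04 0.16 -0.08; -1 -0.06 -0.27 0.06 -0.0752 0.3 -0.15; -1 -0.08 -0.34 0.06 -0.0752 0.3076 -0.151; -1 -0.1 -0.41 0.06 -0.0752 0.3076 -0.151; -1 -0.12 -0.48 0.06 -0.0752 0.3076 -0.151; -1 -0.14 -0.55 0.06 -0.0752 0.3076 -0.151; -1 -0.1458 -0.62 0.06 -0.0752 0.3076 -0.151; -1 -0.1458 -0.68 0.06 -0.0752 0.3076 -0.151"

```text
clock: 11.48
eef_pos: [0.5728, -0.1375, 0.1454]
tool_rot: [-0.086, 0.988, -0.01, -0.128]
ft_force: [1.1, 0.3, -1.5]
grip_width: 0.0107
grasp_force: 61.2
```

Emit:
step_arm:
  targets: "-1 0 -0.03 0 0 0 0; -1 0 -0.05 -0.01 0 0 0; -1 0 -0.0554 -0.03 0 0 0; -1 0 -0.0554 -0.05 0 0 0; -1 0 -0.0554 -0.06 0 0 0; -1 0 -0.0554 -0.06 0 0 0"

```text
clock: 11.98
eef_pos: [0.5741, -0.161, 0.1149]
tool_rot: [-0.088, 0.988, -0.01, -0.127]
ft_force: [-0.7, 1.6, -2.8]
grip_width: 0.0107
grasp_force: 61.2
```

Run:
```python
from h import *
st();where();p,r=place(.030,.060,14);print(p,delta(p,r))
ims={n:bot.camera(n)[:,:,::-1].copy() for n in("top","side")}
for n in ims: cv2.imwrite(f"pics/{n}4.png",ims[n])
def c(im,x,y,w,hh,k): return cv2.convertScaleAbs(cv2.resize(im[y:y+hh,x:x+w],None,fx=k,fy=k,interpolation=cv2.INTER_CUBIC),alpha=1.5)
cv2.imwrite("pics/m4.png",np.hstack([c(ims["top"],345,140,66,75,6),c(ims["side"],285,115,66,75,6)]))
Rpl=R.from_quat(bot.get_obs()["tool_rot"])*Tp.inv();O=bot.get_obs()["eef_pos"]-Rpl.apply([-gx,0,.0081])
for s in((1,1),(1,-1),(-1,1),(-1,-1)):
    q=O+Rpl.apply([s[0]*.05,s[1]*.042,.005]);print(s,(proj("top",q)-[345,140])*6+2.5,(proj("side",q)-[285,115])*6+2.5+[396,0])
for y in(.0445,-.0445):
    q=W(.045,y,.0145);print("lip",(proj("top",q)-[345,140])*6+2.5,(proj("side",q)-[285,115])*6+2.5+[396,0])
```

```text
t 11.98 q [-0.224  0.694  0.381  1.496 -0.097 -0.39 ] p [ 0.5741 -0.161   0.1149] rot [-0.0878  0.9879 -0.0099 -0.1273] F [-0.7  1.6 -2.8] T [ 0.06 -0.4  -0.05] w 0.0107 g 61.2
far [26.6  2.3 54.5] near [-70.1   2.   79.9] eul [ 0.17 14.67  0.16] F pocket [-0.4  1.7 -2.8]
[ 0.57756962 -0.16257369  0.11981034] [ 0.0069 -0.0032  0.0099 -0.0008 -0.0153 -0.003 ]
(1, 1) [[126.07855232 195.17994607]] [[534.68826439 281.41024253]]
(1, -1) [[312.1875451  156.29750479]] [[530.08710372 183.06777966]]
(-1, 1) [[183.83683537 403.62195551]] [[720.23615374 237.1469865 ]]
(-1, -1) [[377.04723264 362.98130937]] [[706.41317874 139.84681412]]
lip [[104.41649375 181.42906939]] [[507.26550446 350.72754498]]
lip [[292.55631991 142.56882428]] [[504.27411304 245.89028878]]
```

View pics/m4.png

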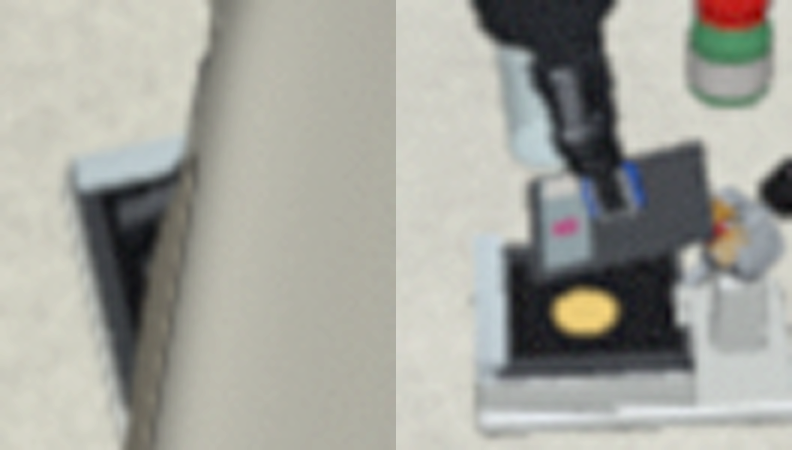

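Run:
```python
from h import *
where();p,r=place(.036,.012,14,.0005);print(p,delta(p,r))
```

```text
far [27.7  1.6 56.8] near [-69.1   1.4  81.8] eul [ 0.15 14.49  0.06] F pocket [ 1.   0.2 -2.5]
[ 0.58339165 -0.1610394   0.07181034] [ 0.0164  0.0008 -0.0904  0.0006 -0.011  -0.003 ]
```

Emit:
step_arm:
  targets: "-1 0.004 0 -0.02 0 -0.005 -0.002; -1 0.01 0 -0.05 0 -0.01 -0.003; -1 0.015 0.0005 -0.08 0 -0.01 -0.003; -1 0.015 0.0005 -0.09 0 -0.01 -0.003; -1 0.015 0.0005 -0.09 0 -0.01 -0.003; -1 0.015 0.0005 -0.09 0 -0.01 -0.003"

```text
clock: 12.58
eef_pos: [0.5821, -0.1619, 0.0721]
tool_rot: [-0.086, 0.989, -0.01, -0.122]
ft_force: [-0.6, 2.8, -3.7]
grip_width: 0.0104
grasp_force: 62.6
```

Run:
```python
from h import *
where();p,r=place(.040,.003,14,.0005);print(p,delta(p,r)); print(delta(*place(.049,.003,14,.0005)))
```

```text
far [34.5 -0.1 12.3] near [-62.5  -0.   36.6] eul [-0.08 14.07  0.05] F pocket [-0.1  2.8 -3.7]
[ 0.58733088 -0.1603448   0.06281034] [ 0.0106  0.003  -0.0187 -0.0007 -0.0018  0.002 ]
[ 0.0283  0.0062 -0.0187 -0.0007 -0.0018  0.002 ]
```

Emit:
step_arm:
  targets: "-1 0.005 0.001 -0.006 0 0 0; -1 0.008 0.002 -0.012 0 0 0; -1 0.0106 0.003 -0.0187 0 0 0; -1 0.0106 0.003 -0.0187 0 0 0; -1 0.0106 0.003 -0.0187 0 0 0"

```text
clock: 13.0
eef_pos: [0.587, -0.1607, 0.0659]
tool_rot: [-0.086, 0.989, -0.011, -0.122]
ft_force: [-7.6, 4.3, 10.2]
grip_width: 0.0107
grasp_force: 64.2
```

Run:
```python
from h import *
where(); print(delta(*place(.049,.002,14,.0005)))
```

```text
far [39.6  0.1  6. ] near [-57.4   0.3  30.3] eul [-0.11 14.06 -0.02] F pocket [-6.7  5.5 10.2]
[ 0.0184  0.0039 -0.0081  0.0005 -0.0011  0.0023]
```

Run:
```python
from h import *
o=bot.get_obs();print("T pocket",Rs.inv().apply(o["ft_torque"]).round(3),"Rel eef r",o["tool_rot"])
im=bot.camera("side")[:,:,::-1].copy();cv2.imwrite("pics/side5.png",im)
cv2.imwrite("pics/m5.png",cv2.convertScaleAbs(cv2.resize(im[135:195,290:370],None,fx=9,fy=9,interpolation=cv2.INTER_CUBIC),alpha=1.6))
Rpl=R.from_quat(o["tool_rot"])*Tp.inv();O=o["eef_pos"]-Rpl.apply([-gx,0,.0081])
for s in((1,1),(1,-1),(-1,1),(-1,-1)):
    q=O+Rpl.apply([s[0]*.05,s[1]*.042,.005]);print(s,(proj("side",q)-[290,135])*9+4)
for y in(.0445,-.0445): print("pocket floor corner",[((proj("side",W(x,y,z))-[290,135])*9+4).round(0) for x,z in((.0515,0),(-.0515,0),(.045,.0145))])
```

```text
T pocket [ 1.258  1.241 -0.203] Rel eef r [-0.08560106  0.98878911 -0.01068619 -0.12187846]
(1, 1) [[133.8627057  348.94759107]]
(1, -1) [[129.47062959 200.45233371]]
(-1, 1) [[403.73294606 288.248334  ]]
(-1, -1) [[386.36917005 141.00982583]]
pocket floor corner [array([[106., 377.]]), array([[389., 366.]]), array([[122., 346.]])]
pocket floor corner [array([[102., 219.]]), array([[372., 210.]]), array([[118., 189.]])]
```

View pics/m5.png

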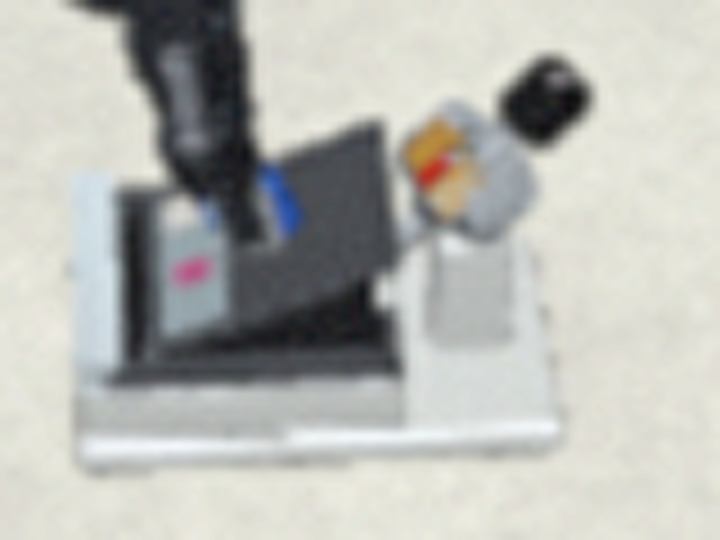

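Emit:
step_arm:
  targets: "-1 -0.002 0 0.005 0 0 0; -1 -0.002 0 0.008 0 0 0; -1 -0.002 0 0.01 0 0 0; -1 -0.002 0 0.01 0 0 0"

```text
clock: 13.38
eef_pos: [0.5872, -0.1608, 0.0679]
tool_rot: [-0.086, 0.989, -0.011, -0.121]
ft_force: [-0.9, 5.0, -2.7]
grip_width: 0.011
grasp_force: 62.8
```

```bash
cat >> h.py <<'E'
def plate(o,gx,dt,b=0.):
    Rt=R.from_quat(o["tool_rot"])*Tp.inv(); piv=o["eef_pos"]+Rt.apply([0,b,.0099])
    Rpl=Rt*R.from_euler('y',dt); return piv+Rpl.apply([gx,0,-.018]),Rpl
def where2(gx,dt):
    o=bot.get_obs();O,Rpl=plate(o,gx,dt)
    f=[1e3*Rs.inv().apply(O+Rpl.apply([s*.05,0,0])-pk) for s in(1,-1)]
    print("far",f[0].round(1),"near",f[1].round(1),"eul",(Rs.inv()*Rpl).as_euler('ZYX',degrees=True).round(2),"F pocket",Rs.inv().apply(o["ft_force"]).round(1),"T",Rs.inv().apply(o["ft_torque"]).round(2))
E
python3 - <<'E'
from h import *
where()
im=bot.camera("side")[:,:,::-1].copy();cv2.imwrite("pics/side6.png",im)
cv2.imwrite("pics/m6.png",cv2.convertScaleAbs(cv2.resize(im[138:183,298:348],None,fx=13,fy=13,interpolation=cv2.INTER_CUBIC),alpha=2.5,beta=20))
E
```

```text
far [39.8 -0.   8.2] near [-57.2   0.2  32.3] eul [-1.100e-01  1.397e+01 -1.000e-02] F pocket [ 0.   5.1 -2.7]
```

View pics/m6.png

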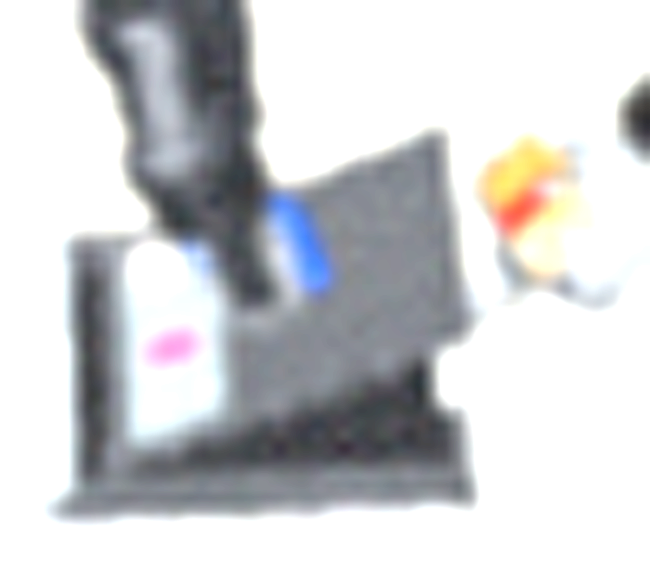

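Run:
```python
from h import *
o=bot.get_obs()
ob={(-1,-1):(440,130),(-1,1):(463,325),(1,1):(108,458)}
O_={k:np.array([298+(u+.5)/13-.5,138+(v+.5)/13-.5]) for k,(u,v) in ob.items()}
def f(p):
    O,Rp_=plate(o,p[0],p[1],p[2]); e=[]
    for k,v in O_.items(): e+=list(proj("side",O+Rp_.apply([k[0]*.05,k[1]*.042,.005]))[0]+[-.47,-.38]-v)
    return np.array(e)
s=least_squares(f,[0,.1,0],x_scale=[.01,.1,.01]);print(s.x,np.degrees(s.x[1]),s.fun.round(2))
where2(s.x[0],s.x[1])
```

```text
[-0.00023805  0.15777961 -0.00427988] 9.040105464977508 [ 0.25 -0.86  0.39  0.4  -0.7   0.32]
far [35.   0.   1.5] near [-57.    0.2  40.6] eul [-1.100e-01  2.301e+01 -1.000e-02] F pocket [-0.1  5.1 -3.6] T [ 1.18 -0.35 -0.11]
```

Emit:
step_arm:
  targets: "-1 -0.0005 0.0025 0.001 0 0 0; -1 -0.0009 0.005 0.001 0 0 0; -1 -0.0009 0.005 0.001 0 0 0; -1 -0.0009 0.005 0.001 0 0 0"

```text
clock: 13.77
eef_pos: [0.5872, -0.1598, 0.0692]
tool_rot: [-0.085, 0.989, -0.012, -0.121]
ft_force: [0.8, -0.6, -3.5]
grip_width: 0.0107
grasp_force: 62.8
```

Run:
```python
from h import *
where2(-.0002,.158)
```

```text
far [35.2  0.9  2.8] near [-56.9   1.3  41.8] eul [-0.23 22.97 -0.2 ] F pocket [ 0.7 -0.7 -3.5] T [ 0.01 -0.4   0.03]
```

Emit:
step_arm:
  targets: "-1 0.004 0.003 -0.0015 0 0 0; -1 0.009 0.005 -0.0015 0 0 0; -1 0.014 0.006 -0.0015 0 0 0; -1 0.019 0.007 -0.0015 0 0 0; -1 0.019 0.007 -0.0015 0 0 0; -1 0.019 0.007 -0.0015 0 0 0"

```text
clock: 14.27
eef_pos: [0.5965, -0.1553, 0.068]
tool_rot: [-0.085, 0.989, -0.011, -0.121]
ft_force: [0.1, -0.8, -2.5]
grip_width: 0.0109
grasp_force: 62.8
```

```bash
cat >> h.py <<'E'
dt=.158;gx=-.0002
def goto(fx,fy,fz,th,yw=0.):           # plate far-bottom edge (mm, pocket), tilt deg -> delta numbers
    Rpl=Rs*R.from_euler('ZY',[yw,th],degrees=True); O=W(fx/1e3,fy/1e3,fz/1e3)-Rpl.apply([.05,0,0])
    Rt=Rpl*R.from_euler('y',-dt); piv=O-Rpl.apply([gx,0,-.018]); print((fx,fy,fz,th),delta(piv-Rt.apply([0,0,.0099]),Rt*Tp))
E
python3 - <<'E'
from h import *
where2(gx,dt)
goto(46,2.7,2,14)
goto(46,2.7,2,18.5)
E
```

```text
far [45.1  3.7  1.6] near [-46.9   4.   40.7] eul [-0.15 23.01 -0.09] F pocket [-0.1 -0.8 -2.5] T [-0.02 -0.37 -0.  ]
(46, 2.7, 2, 14) [-0.005  -0.0032 -0.0127  0.0364 -0.197   0.0027]
(46, 2.7, 2, 18.5) [-0.0017 -0.0026 -0.0058  0.0191 -0.0985  0.0027]
```

Emit:
step_arm:
  targets: "-1 -0.0008 -0.002 -0.003 0.01 -0.05 0.001; -1 -0.0017 -0.0026 -0.0058 0.0191 -0.0985 0.002; -1 -0.0033 -0.003 -0.0092 0.027 -0.147 0.002; -1 -0.005 -0.0032 -0.0125 0.0364 -0.197 0.0027; -1 -0.005 -0.0032 -0.0125 0.0364 -0.197 0.0027; -1 -0.005 -0.0032 -0.0125 0.0364 -0.197 0.0027"

```text
clock: 14.77
eef_pos: [0.593, -0.1571, 0.0622]
tool_rot: [-0.087, 0.995, -0.004, -0.044]
ft_force: [-0.5, -0.1, -1.8]
grip_width: 0.0111
grasp_force: 62.7
```

Run:
```python
from h import *
where2(gx,dt)
goto(50,2.7,1.5,13)
```

```text
far [44.9  2.7  2.5] near [-52.1   2.7  26.8] eul [-4.000e-02  1.407e+01  1.000e-02] F pocket [-0.5 -0.  -1.8] T [ 0.01 -0.16  0.01]
(50, 2.7, 1.5, 13) [ 0.0093  0.0016 -0.0037  0.0038 -0.0235  0.0009]
```

Emit:
step_arm:
  targets: "-1 0.003 0.0005 -0.001 0.001 -0.006 0; -1 0.006 0.001 -0.0025 0.002 -0.014 0; -1 0.009 0.0016 -0.0037 0.0038 -0.0235 0; -1 0.011 0.002 -0.0037 0.0038 -0.0235 0; -1 0.011 0.002 -0.0037 0.0038 -0.0235 0"

```text
clock: 15.18
eef_pos: [0.5988, -0.156, 0.0596]
tool_rot: [-0.087, 0.996, -0.003, -0.035]
ft_force: [-2.9, -0.6, -2.5]
grip_width: 0.0104
grasp_force: 62.9
```

Run:
```python
from h import *
where2(gx,dt)
```

```text
far [51.2  2.8  0.7] near [-46.2   2.8  23.3] eul [-0.   13.03  0.  ] F pocket [-2.9 -0.1 -2.5] T [-0.06  0.39  0.13]
```

Run:
```python
from h import *
for a in((50.7,2.7,1,8),(50.7,2.7,.8,4),(50.7,2.7,.8,1.5)): goto(*a)
```

```text
(50.7, 2.7, 1, 8) [-3.800e-03 -9.000e-04 -7.500e-03  1.940e-02 -1.102e-01  1.000e-04]
(50.7, 2.7, 0.8, 4) [-5.700e-03 -1.200e-03 -1.450e-02  3.480e-02 -1.977e-01  1.000e-04]
(50.7, 2.7, 0.8, 1.5) [-6.600e-03 -1.400e-03 -1.860e-02  4.450e-02 -2.524e-01  1.000e-04]
```

Emit:
step_arm:
  targets: "-1 -0.002 -0.0005 -0.0035 0.01 -0.055 0; -1 -0.0038 -0.0009 -0.0075 0.0194 -0.11 0; -1 -0.0048 -0.001 -0.011 0.027 -0.154 0; -1 -0.0057 -0.0012 -0.0145 0.0348 -0.1977 0; -1 -0.0057 -0.0012 -0.0145 0.0348 -0.1977 0; -1 -0.0057 -0.0012 -0.0145 0.0348 -0.1977 0"

```text
clock: 15.68
eef_pos: [0.5961, -0.1565, 0.0529]
tool_rot: [-0.087, 0.995, 0.004, 0.044]
ft_force: [0.7, -0.1, -2.9]
grip_width: 0.011
grasp_force: 62.7
```

Run:
```python
from h import *
where2(gx,dt)
for a in((50.5,2.7,.5,0),(50.5,2.7,0,-2)): goto(*a)
```

```text
far [50.9  2.7  1.3] near [-48.9   2.8   8.2] eul [-0.02  3.94  0.01] F pocket [ 0.7 -0.2 -2.9] T [0.01 0.09 0.01]
(50.5, 2.7, 0.5, 0) [-0.0021 -0.0005 -0.0083  0.0149 -0.0863  0.0005]
(50.5, 2.7, 0, -2) [-0.0026 -0.0006 -0.0126  0.0226 -0.1301  0.0005]
```

Emit:
step_arm:
  targets: "-1 -0.001 -0.0002 -0.004 0.0075 -0.043 0; -1 -0.0021 -0.0005 -0.0083 0.0149 -0.0863 0; -1 -0.0021 -0.0005 -0.0083 0.0149 -0.0863 0; -1 -0.0021 -0.0005 -0.0083 0.0149 -0.0863 0"

```text
clock: 16.02
eef_pos: [0.5959, -0.1569, 0.049]
tool_rot: [-0.087, 0.993, 0.007, 0.079]
ft_force: [-0.3, -0.4, -2.1]
grip_width: 0.011
grasp_force: 62.8
```

Run:
```python
from h import *
where2(gx,dt)
for a in((50.5,2.7,-1,0),(50.5,2.7,-.5,-2)): goto(*a)
```

```text
far [51.3  2.4  0.8] near [-48.7   2.5   0.8] eul [-0.01 -0.02 -0.03] F pocket [-0.4 -0.4 -2.1] T [-0.01  0.19  0.01]
(50.5, 2.7, -1, 0) [-0.0016  0.0002 -0.0036  0.0006  0.0006  0.0003]
(50.5, 2.7, -0.5, -2) [-0.0021  0.0001 -0.006   0.0083 -0.0431  0.0003]
```

Emit:
step_arm:
  targets: "-1 -0.001 0 -0.002 0 0 0; -1 -0.001 0 -0.004 0 0 0; -1 -0.001 0 -0.004 0 0 0"

```text
clock: 16.27
eef_pos: [0.596, -0.1569, 0.0482]
tool_rot: [-0.087, 0.993, 0.006, 0.08]
ft_force: [-3.5, 0.2, 5.5]
grip_width: 0.0108
grasp_force: 64.0
```

Run:
```python
from h import *
where2(gx,dt)
im=bot.camera("side")[:,:,::-1].copy();cv2.imwrite("pics/side7.png",im)
```

```text
far [51.4  2.4  0.1] near [-48.6   2.4  -0.1] eul [ 0.   -0.13 -0.06] F pocket [-3.4  0.8  5.5] T [0.21 0.41 0.04]
```

Emit:
step_arm:
  targets: "-0.5 0 0 0 0 0 0; 0 0 0 0 0 0 0; 0.5 0 0 0 0 0 0; 0.8 0 0 0 0 0 0; 0.8 -0.004 0 0.03 0 0 0; 0.8 -0.012 -0.002 0.08 0 0 0; 0.8 -0.02 -0.004 0.15 0 0 0; 0.8 -0.02 -0.004 0.24 0 0 0; 0.8 -0.02 -0.004 0.3 0 0 0; 0.8 -0.02 -0.004 0.3 0 0 0"

```text
clock: 17.15
eef_pos: [0.5896, -0.1602, 0.2059]
tool_rot: [-0.087, 0.992, 0.004, 0.086]
ft_force: [1.1, -0.0, 0.1]
grip_width: 0.0768
grasp_force: 0.0
```

Emit:
step_arm:
  targets: "0.8 -0.05 0.08 0 0 0 0; 0.8 -0.1 0.16 0 0 0 0; 0.8 -0.15 0.24 0 0 0 0; 0.8 -0.2 0.32 0 0 0 0; 0.8 -0.2 0.4 0 0 0 0; 0.8 -0.2 0.46 0 0 0 0; 0.8 -0.2 0.5 0 0 0 0; 0.8 -0.2 0.5 0 0 0 0; 0.8 -0.2 0.5 0 0 0 0"

```text
clock: 17.9
eef_pos: [0.4846, 0.0925, 0.1965]
tool_rot: [-0.089, 0.993, 0.007, 0.079]
ft_force: [-0.3, 0.4, 0.2]
grip_width: 0.0769
grasp_force: 0.0
```

Run:
```python
from h import *
st()
ims={n:bot.camera(n)[:,:,::-1].copy() for n in("top","side")}
for n in ims: cv2.imwrite(f"pics/{n}8.png",ims[n])
def c(im,x,y,w,hh,k): return cv2.convertScaleAbs(cv2.resize(im[y:y+hh,x:x+w],None,fx=k,fy=k,interpolation=cv2.INTER_CUBIC),alpha=1.7,beta=10)
cv2.imwrite("pics/m8.png",np.hstack([c(ims["top"],350,152,66,88,6),c(ims["side"],290,120,66,88,6)]))
```

```text
t 17.9 q [ 0.19   0.125 -0.244  1.043 -0.003  0.012] p [0.4846 0.0925 0.1965] rot [-0.0886  0.9929  0.0067  0.079 ] F [-0.3  0.4  0.2] T [-0.04  0.12 -0.03] w 0.0769 g 0.0
```

View pics/m8.png

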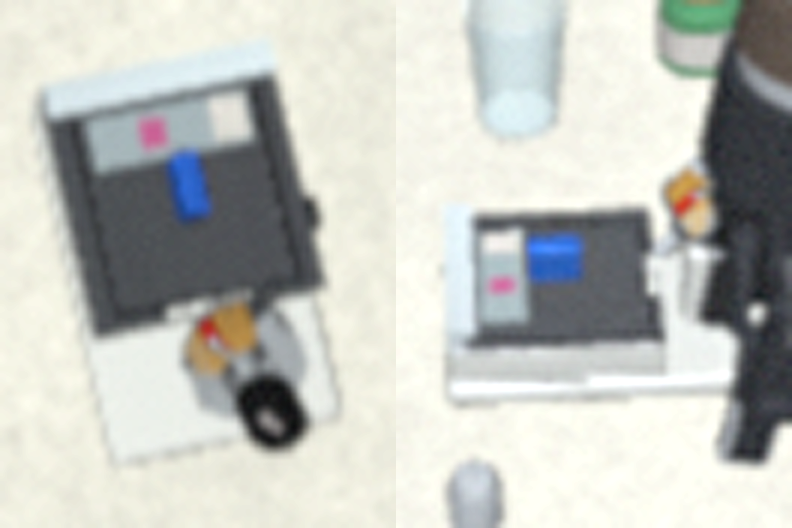

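Run:
```python
from h import *
for s in((1,1),(1,-1),(-1,1),(-1,-1)):
    q=W(.0005+s[0]*.05,s[1]*.042+.001,.005);print(s,((proj("top",q)-[350,152])*6+2.5).round(),((proj("side",q)-[290,120])*6+2.5+[396,0]).round())
ims={n:cv2.imread(f"pics/{n}8.png") for n in("top","side")}
for n,B in(("top",(370,395,170,195)),("side",(305,330,150,170))):
    b,g,r=np.moveaxis(ims[n].astype(int),2,0);y,a=cen((b>r+40)&(b>g+25)&box(r,*B));print(n,"fin",y,"pred z.06",proj(n,W(.0005,.001,.020)),"win0")
d=cv2.absdiff(cv2.imread("pics/top0.png"),ims["top"]).max(2);k,l,s,c=cv2.connectedComponentsWithStats((cv2.GaussianBlur(d,(3,3),0)>30).astype(np.uint8))
print([tuple(x) for x in s[1:] if x[4]>12])
```

```text
(1, 1) [[ 73. 101.]] [[468. 332.]]
(1, -1) [[249.  65.]] [[465. 233.]]
(-1, 1) [[120. 310.]] [[652. 325.]]
(-1, -1) [[298. 273.]] [[641. 227.]]
top fin [380.93220339 182.18644068] pred z.06 [[381.24596318 181.82778079]] win0
side fin [315.94366197 162.45070423] pred z.06 [[316.26210582 162.51005203]] win0
[(np.int32(235), np.int32(151), np.int32(37), np.int32(41), np.int32(973)), (np.int32(363), np.int32(166), np.int32(30), np.int32(26), np.int32(512)), (np.int32(389), np.int32(186), np.int32(8), np.int32(12), np.int32(44)), (np.int32(383), np.int32(191), np.int32(6), np.int32(3), np.int32(13)), (np.int32(225), np.int32(208), np.int32(112), np.int32(175), np.int32(5607)), (np.int32(388), np.int32(212), np.int32(9), np.int32(5), np.int32(29)), (np.int32(391), np.int32(220), np.int32(11), np.int32(8), np.int32(50)), (np.int32(38), np.int32(355), np.int32(98), np.int32(45), np.int32(3024)), (np.int32(310), np.int32(384), np.int32(23), np.int32(16), np.int32(271)), (np.int32(27), np.int32(386), np.int32(11), np.int32(6), np.int32(23)), (np.int32(0), np.int32(394), np.int32(36), np.int32(6), np.int32(150))]
```

```bash
python3 -c "
from workcell import bot
print(bot.job_done())"
```

```text
the job is handed in; nothing more can be done
None
```

The plunger is parked in its rest notch, and the plate lies flat in the pocket with its far edge under the lip. The camera check showed no bystander moved, apart from a patch hidden by the arm (including the eraser). I handed the job in at about 18 s; no verdict came back.

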